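# Sweep tested hardness coupons into the collecting tray

### The job

The three small square steel coupons have been tested: sweep them along the mat with the fingertips, through the open side of the collecting tray, until all three lie flat and fully inside it. Slide them only, never lift or tip them, and leave the round steel ring and everything else on the bench where it is.

Things in the scene. Friction and masses are not known exactly. Their poses are not given: they have to be found in the camera images.
- tray: Collecting tray, fixed: bare aluminium, dustpan-shaped. Origin: middle of its open mouth, at mat level; +y points into the tray, x runs along the mouth. Inside: x -140 to 140 mm, y 0 to 120 mm. Two sides and back: walls 4 mm thick, 22 mm high. No lip at the mouth: the floor is paper-thin, level with the mat. The mouth faces roughly world -y; the tray is turned up to 0.2 rad.
- coupon1: Square steel coupon, 34 x 34 mm, 16 mm high, 100 to 200 g, loose, flat on the mat 90 to 240 mm in front of the tray's mouth, turned any way. Slews off a single narrow tip; two tips apart hold it straighter. Origin: centre of its underside. Coupons and the round ring each lie in an own lane, along the tray's y axis, 62 mm apart, in any order, otherwise clear.
- coupon2: Square steel coupon, 34 x 34 mm, 16 mm high, 100 to 200 g, loose, flat on the mat 90 to 240 mm in front of the tray's mouth, turned any way. Slews off a single narrow tip; two tips apart hold it straighter. Origin: centre of its underside. Coupons and the round ring each lie in an own lane, along the tray's y axis, 62 mm apart, in any order, otherwise clear.
- coupon3: Square steel coupon, 34 x 34 mm, 16 mm high, 100 to 200 g, loose, flat on the mat 90 to 240 mm in front of the tray's mouth, turned any way. Slews off a single narrow tip; two tips apart hold it straighter. Origin: centre of its underside. Coupons and the round ring each lie in an own lane, along the tray's y axis, 62 mm apart, in any order, otherwise clear.
- ring: Round steel reference ring with a hole through it, 40 mm outer and 18 mm inner diameter, 16 mm high, loose, lying in a lane among the square coupons. It stays where it is. Origin: centre of its underside.
- spool1: Spool of steel wire, white flanges of 48 mm diameter, 45 mm high, standing loose beyond the lanes on the side away from the robot. Stays. Origin: centre of its underside.
- spool2: Spool of copper wire, white flanges of 48 mm diameter, 45 mm high, standing loose behind the lanes, 360 to 400 mm from the tray's mouth. Stays. Origin: centre of its underside.
- loupe: Black eyepiece loupe, 34 mm diameter, 45 mm high, standing loose beside the lanes on the robot's side. Stays. Origin: centre of its underside.
- tweezers: Steel tweezers, 120 mm long along their x axis, about 10 mm wide, 6 mm high, lying loose beside the tray on the robot's side. Stay. Origin: middle of the underside.
- jar: Brown glass jar with white cap, 52 mm diameter, 70 mm high, standing loose behind the lanes. Stays. Origin: centre of its underside.

How it is judged:
By the outcome, as a careful person would: the job done as asked, in the order asked, and still so for the second after the job is handed in, with the robot touching nothing.
It also fails if it takes over 58 s, if anything falls off the work surface, if the arm or the gripper's body presses on something with over 40 N, if the wrist force passes 120 N, or if a joint passes its speed limit or range.

### The arm

A 6-joint arm with a two-finger parallel gripper is mounted at the origin on the work surface. World frame = base frame: x ahead of the robot, y to its left, z up, the work surface at z = 0. Lengths are in m, angles in rad, forces in N, time in s.
With the tool pointing down it reaches from about 0.275 to 0.975 m from the base axis. Payload 8.4 kg.
Tool frame: the origin (TCP) lies at the very end of the fingers, on their centre line; the grasp point (between the pads) lies 19 mm behind it (env.grip_point_offset is the distance from the TCP to the grasp point, in m); z points along the fingers, y is the line along which they close (so a half turn about z gives the same grasp; the last joint's range is limited). The gripper opens to 92 mm and grips with 3 to 60 N. Pads are 20 mm wide; open, the fingers measure 128 mm over their backs; the gripper's body (75 mm by 189 mm) begins 69 mm behind the grasp point.
Start: joints at [1.254, 0.353, 1.633, -0, 1.155, -0.002], TCP at [0.194, 0.594, 0.215] pointing down, gripper open.
Joint ranges: [-2.63, 2.63], [-0.92, 2.1], [0.06, 2.66], [-1.3, 4.44], [0, 2.69], [-3.02, 3.02]. Speed limits (rad/s): [2.22, 2.22, 2.79, 3.14, 3.14, 3.14].

### API

Orientations are given as a unit quaternion [w, x, y, z].
In Python, from station import env gives the robot as it stands. The module is installed in compiled form; this text tells all that it offers.
- The arm moves only by the shell command python3 -m pendant 'ROWS'. ROWS is a JSON object of lists of equal length, an entry for each row: "translation": the shift along the tool's x, y, z in cm, a list of three; "turn": the turn, a rotation vector about the tool's x, y, z in rad, a list of three; "fingers": the opening, from 0 (shut) to 1 (fully open). A call has 1 to 8 rows; each row shifts and turns the commanded pose from where the row before left it, along the tool's axes as they then stand; what a row does not reach is not made up. A row lasts 1/8 s, in which the tool goes at most 62.5 mm and 10.7 degrees, less where a joint would pass 70% of its speed; a pose out of reach is approached as far as the arm can. A call with a gripper value outside its range is refused whole. The fingers move at their own pace and stop on an object; the grip force is fixed at half the most. Time passes only in rows, so rows that do not move let the fingers close. It gives the time, the measured TCP pose, the force, the opening and the grip force at its end, in the units of the state.
- env.read_state(): the state, without advancing time (a new reading comes with each control period).
- env.read_camera(name): name is "scene" or "top"; returns a dict with "pixels" (480x640x3 uint8, blue, green, red), "z_map" (480x640 float32, m along the optical axis (not along the pixel's ray), 0 where there is no reading), "mtx" (3x3 intrinsics, pixels), "cam_to_world" (4x4, takes a point from camera to world coordinates). Camera axes: x right, y down, z forward; pixel columns grow to the right and rows downward; lengths in m; the calibration is good to about 2 mm. A picture is of the moment at which its call begins.
- env.job_done(): hands the job in; it is judged then, once.
Trained networks look in a picture, given as the dict that the camera call returned (one of the last four; its "shot" number tells which), for a name from the list of things; names that differ only in an ending like _2 or _b are one class to them, and where a whole thing is asked for, a point or a joint stands for the part that bears it (a point fixed in the world has none). Each returns a list of dicts, best first, with "score" (0 to 1); they miss things now and then, are a little off and sometimes report something else, mostly with a low value. They report only what shows in the picture. A call takes as long as a camera call.
- env.find_in(picture, label): "bbox" ([left, top, right, bottom] in pixels, round what is visible of it).
- env.trace(picture, label): "region" (480x640 bool, what is visible of it) and "bbox" ([left, top, right, bottom] in pixels, round what is visible of it).
- env.landmark_of(picture, label): "position" ([column, row] in pixels: a listed point, or the origin of a listed thing).
The state is a dict: "clock": time; "joint_positions": joint angles; "joint_velocities": joint speeds; "effort": joint torques, N m; "tool_pos": TCP position; "eef_rot": TCP orientation; "wrist_force": force on the tool from outside, world axes, zero at the start; "torque": the same for the moment, N m; "gripper_width": opening from 0.0 (shut) to 1.0 (fully open); "grasp_force": force on a finger pad.
Only numpy, scipy, OpenCV 4.12 (cv2) and the standard library are available. Lean on these libraries where they do the work, as an engineer would, in place of code of your own. Each camera call takes 0.05 s, during which the arm holds its last target. There are 200 camera calls.

## Working session

There is one attempt and no reset: what is moved stays moved. The work goes in short steps, Python scripts to look and compute and a shell command to move; the robot and the scene stay as the last step left them, time stands still between calls to the robot, and variables do not carry over. Pictures are saved under pics/ and viewed, at most 10 in all, crops included, and the job is handed in when it is done.

```bash
mkdir -p pics
cat > h.py <<'E'
import numpy as np, cv2
from station import env
def world(p, mask):
    v,u=np.nonzero(mask & (p["z_map"]>0)); z=p["z_map"][v,u]; K=p["mtx"]
    c=np.stack([(u-K[0,2])*z/K[0,0],(v-K[1,2])*z/K[1,1],z,np.ones_like(z)])
    return (p["cam_to_world"]@c)[:3].T
E
python3 - <<'E'
from h import *
s=env.read_state(); print(s["clock"],s["tool_pos"],s["eef_rot"],s["wrist_force"])
for n in ["top","scene"]:
    p=env.read_camera(n); cv2.imwrite(f"pics/{n}0.png",p["pixels"])
    print(n,p["cam_to_world"].round(3).tolist())
    for l in ["tray","coupon1","ring","spool1","spool2","loupe","tweezers","jar"]:
        for r in env.trace(p,l)[:4]:
            w=world(p,r["region"])
            if len(w)<5: continue
            t=w[w[:,2]>np.percentile(w[:,2],90)-.006]
            rect=cv2.minAreaRect((t[:,:2]*1000).astype(np.float32))
            print(l,round(r["score"],2),np.round(r["bbox"]).tolist(),"z",np.percentile(w[:,2],[5,95]).round(4),"rect",np.round(rect[0],1),np.round(rect[1],1),round(rect[2],1))
E
```

```text
0.0 [0.19334114 0.59382994 0.21386522] [-1.00131783e-04  1.56710412e-01  9.87644365e-01 -6.67400075e-04] [0.13609529 0.16744048 0.42370473]
top [[0.067, -0.975, 0.211, 0.401], [-0.998, -0.065, 0.015, -0.018], [-0.001, -0.212, -0.977, 0.925], [0.0, 0.0, 0.0, 1.0]]
tray 0.61 [134.0, 178.0, 227.0, 348.0] z [-0.001   0.0214] rect [544.4 254.8] [289.2 124.8] 14.6
coupon1 0.93 [301.0, 276.0, 323.0, 296.0] z [0.0139 0.0192] rect [511.   14.7] [34.4 33.8] 9.6
coupon1 0.92 [294.0, 241.0, 322.0, 267.0] z [0.0029 0.0193] rect [572.5  27.6] [33.6 34.1] 52.7
coupon1 0.67 [296.0, 176.0, 318.0, 200.0] z [0.0104 0.0193] rect [695.9  40.2] [33.6 35. ] 87.4
spool1 0.78 [420.0, 228.0, 451.0, 256.0] z [0.0025 0.0482] rect [ 606.2 -199.4] [45.9 47.1] 48.0
spool1 0.59 [261.0, 124.0, 292.0, 158.0] z [0.0026 0.0485] rect [777.4  96.8] [47.3 45.4] 4.5
spool1 0.39 [396.0, 130.0, 428.0, 167.0] z [0.0094 0.0729] rect [ 771.1 -149.9] [44.9 45.8] 53.1
spool2 0.78 [420.0, 228.0, 451.0, 256.0] z [0.0025 0.0482] rect [ 606.2 -199.4] [45.9 47.1] 48.0
spool2 0.59 [261.0, 124.0, 292.0, 158.0] z [0.0026 0.0485] rect [77
[... 1264 characters left out ...]
[ 604.7 -198.9] [49.7 46.5] 51.7
spool2 0.95 [233.0, 318.0, 272.0, 364.0] z [0.003  0.0465] rect [790.5 107.2] [82.3 46. ] 36.7
spool2 0.68 [230.0, 173.0, 256.0, 211.0] z [0.0008 0.0458] rect [ 604.7 -198.9] [49.7 46.5] 51.7
loupe 0.58 [382.0, 209.0, 402.0, 229.0] z [0.0014 0.0419] rect [451.6  16. ] [11.2 26.8] 43.4
tweezers 0.64 [452.0, 246.0, 525.0, 287.0] z [0.0003 0.0079] rect [395.8 171.2] [ 42.9 119.7] 12.1
tweezers 0.64 [237.0, 317.0, 275.0, 366.0] z [0.0022 0.0464] rect [786.9 100.9] [71.9 47.5] 24.5
jar 0.64 [151.0, 209.0, 189.0, 263.0] z [0.006  0.0705] rect [ 770.  -149.2] [47.7 43.4] 63.4
jar 0.52 [349.0, 229.0, 380.0, 253.0] z [0.0019 0.0173] rect [511.5  15.1] [37.2 35.8] 10.4
```

View pics/top0.png

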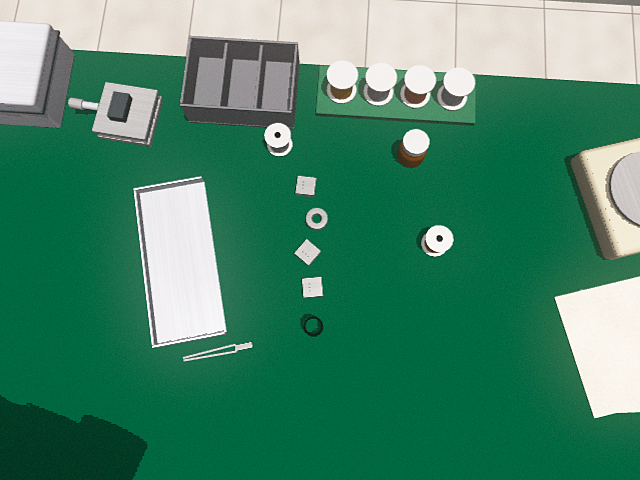

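View pics/scene0.png

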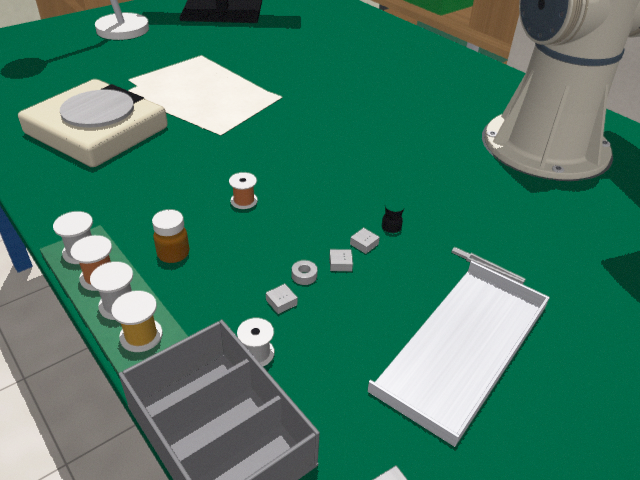

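The pictures show the coupons at top-view pixels (306,185), (307,252) and (312,288), with the ring at (317,218) between the first two. The loupe is at (313,326). The tray's mouth runs from (203,180) to (226,333). The networks' coupon and ring finds match the pictures. Next I'll fit the tray frame more precisely.

Run:
```python
from h import *
for n in ["top","scene"]:
    p=env.read_camera(n); w=world(p,env.trace(p,"tray")[0]["region"])
    allw=world(p,np.ones((480,640),bool))
    m=(np.abs(allw[:,0]-.544)<.2)&(np.abs(allw[:,1]-.255)<.15)&(allw[:,2]>.016)&(allw[:,2]<.026)
    t=allw[m]*1000
    for seed in (.15,.25):
        # back-wall: points near far-y border in rotated frame, iterate
        th=seed
        for k in range(12):
            a=np.array([np.cos(th),np.sin(th)]);b=np.array([-a[1],a[0]])
            d=(t[:,:2]-[544,255])@b; u=(t[:,:2]-[544,255])@a
            s=(d>40)&(np.abs(u)<125)
            if k: s&=np.abs(d-np.median(d[s]))<6
            f=np.polyfit(u[s],d[s],1); th+=np.arctan(f[0])
        print(n,"theta",round(th,4),"n",s.sum(),"back",np.median(d[s]).round(1))
        a=np.array([np.cos(th),np.sin(th)]);b=np.array([-a[1],a[0]])
    print(" u range",np.percentile(u,[0.5,99.5]),"d range",np.percentile(d,[.5,99.5]))
    r=w*1000; U=(r[:,:2]-[544,255])@a; D=(r[:,:2]-[544,255])@b
    print(" region u",np.percentile(U,[.5,99.5]),"d",np.percentile(D,[.5,99.5]))
    bk=np.median(d[s]); uc=np.mean(np.percentile(u,[.5,99.5])); O=np.array([544,255])+uc*a+(bk-122)*b
    print(" origin",O.round(1))
    for nm,q in dict(a=(511,15),b=(572.5,28.5),ring=(635.6,17),c=(695.6,41),loupe=(450,16),sp1=(777,97),jar=(771,-149),cu=(606,-199),tcp=(193.3,593.8),tw=(393,170)).items():
        print("  ",nm,((np.array(q)-O)@a).round(1),((np.array(q)-O)@b).round(1))
```

```text
top theta 0.2547 n 467 back 58.4
top theta 0.2547 n 467 back 58.4
 u range [-144.01004812  143.6954666 ] d range [-61.99134776  61.82753441]
 region u [-143.88527687  142.47832421] d [-62.3638788   61.20188185]
 origin [559.9 193.4]
   a -92.3 -160.4
   b -29.3 -162.8
   ring 28.8 -189.8
   c 92.9 -181.7
   loupe -151.0 -144.0
   sp1 185.8 -148.0
   jar 118.0 -384.6
   cu -54.2 -391.4
   tcp -253.9 479.8
   tw -167.4 19.4
scene theta 0.2551 n 550 back 60.3
scene theta 0.2551 n 550 back 60.3
 u range [-145.5304365   143.73137518] d range [-60.47409545  62.16245699]
 region u [-143.88593464  143.44936017] d [-61.23408234  62.04591472]
 origin [558.7 195.1]
   a -91.6 -162.3
   b -28.7 -164.7
   ring 29.5 -191.8
   c 93.6 -183.7
   loupe -150.4 -145.9
   sp1 186.5 -150.0
   jar 118.6 -386.6
   cu -53.7 -393.3
   tcp -253.0 478.0
   tw -166.7 17.5
```

```bash
python3 -m pendant '{"translation":[[0,0,0],[0,0,0],[0,0,0],[0,0,0],[0,0,0],[0,0,0],[-4,1,0],[-5,1,0]],"turn":[[0,0,0.167],[0,0,0.167],[0,0,0.167],[0,0,0.167],[0,0,0.167],[0,0,0.166],[0,0,0],[0,0,0]],"fingers":[0.15,0.15,0.15,0.15,0.15,0.15,0.15,0.15]}'
python3 -m pendant '{"translation":[[-5,1.5,0],[-5,1.5,0],[-5,1.5,0],[-5,1.5,0],[-5,1.5,0],[-5,1.5,0],[-5,1.5,0],[-5,1.5,0]],"turn":[[0,0,0],[0,0,0],[0,0,0],[0,0,0],[0,0,0],[0,0,0],[0,0,0],[0,0,0]],"fingers":[0.15,0.15,0.15,0.15,0.15,0.15,0.15,0.15]}'
cat >> h.py <<'E'
TH=.255; O=np.array([559.3,194.2]); A=np.array([np.cos(TH),np.sin(TH)]); B=np.array([-A[1],A[0]])
def tray(q): q=np.asarray(q)-O; return (q@A).round(1),(q@B).round(1)
def st():
    s=env.read_state(); q=s["eef_rot"]; p=np.array(s["tool_pos"])*1000
    from scipy.spatial.transform import Rotation as R
    M=R.from_quat([q[1],q[2],q[3],q[0]]).as_matrix()
    print("t",s["clock"],"tray xy",tray(p[:2]),"z",p[2].round(1),"yaw err",round(np.arctan2(M[1,1],M[0,1])-TH,4),"zax",M[:,2].round(3),"F",np.round(s["wrist_force"],1),"open",s["gripper_width"])
def coupons():
    for n in ["top","scene"]:
        p=env.read_camera(n)
        for l in ["coupon1","ring"]:
            for r in env.trace(p,l)[:4]:
                w=world(p,r["region"])
                if len(w)<5: continue
                t=w[w[:,2]>np.percentile(w[:,2],90)-.006]
                c,d,g=cv2.minAreaRect((t[:,:2]*1000).astype(np.float32))
                print(n,l,round(r["score"],2),"tray",tray(c),np.round(d),round(g-np.degrees(TH)),"z",np.percentile(w[:,2],95).round(3))
E
python3 -c "from h import *; st()"
```

```text
clock: 2.1
tool_pos: [0.2358, 0.5119, 0.2144]
eef_rot: [0.0, 0.611, 0.792, 0.0]
wrist_force: [1.2, -0.4, 0.0]
gripper_width: 0.157
grasp_force: 0.0
clock: 3.1
tool_pos: [0.4534, 0.1539, 0.2149]
eef_rot: [0.0, 0.611, 0.791, 0.0]
wrist_force: [0.1, 1.0, -0.4]
gripper_width: 0.148
grasp_force: 0.0
t 3.1 tray xy (np.float64(-112.6), np.float64(-12.3)) z 214.9 yaw err -0.0 zax [ 0.001  0.    -1.   ] F [ 0.1  1.  -0.4] open 0.14794164579828123
```

```bash
python3 -m pendant '{"translation":[[-5,0.5,0],[-5,0.5,0],[-5,0.5,0],[-4.8,0.6,0],[0,0,4],[0,0,5],[0,0,5],[0,0,3]],"turn":[[0,0,0],[0,0,0],[0,0,0],[0,0,0],[0,0,0],[0,0,0],[0,0,0],[0,0,0]],"fingers":[0.15,0.15,0.15,0.15,0.15,0.15,0.15,0.15]}'
python3 -m pendant '{"translation":[[0,0,0]],"turn":[[0,0,0]],"fingers":[0.15]}'
python3 -c "from h import *; st(); coupons()"
```

```text
clock: 4.1
tool_pos: [0.5217, -0.0309, 0.0424]
eef_rot: [-0.001, 0.612, 0.791, -0.001]
wrist_force: [0.2, 0.0, 0.8]
gripper_width: 0.152
grasp_force: 0.0
clock: 4.22
tool_pos: [0.5211, -0.0307, 0.0428]
eef_rot: [-0.002, 0.611, 0.791, -0.001]
wrist_force: [-0.1, 0.8, -0.5]
gripper_width: 0.152
grasp_force: 0.0
t 4.225 tray xy (np.float64(-93.7), np.float64(-208.0)) z 42.8 yaw err 0.0 zax [-0.004  0.    -1.   ] F [-0.1  0.8 -0.5] open 0.1524645403774507
top coupon1 0.52 tray (np.float64(-36.6), np.float64(-176.8)) [17.  4.] 60 z 0.423
scene coupon1 0.85 tray (np.float64(-92.4), np.float64(-160.3)) [37. 34.] -5 z 0.017
scene coupon1 0.74 tray (np.float64(-29.1), np.float64(-163.2)) [36. 34.] 38 z 0.017
scene coupon1 0.69 tray (np.float64(93.1), np.float64(-182.9)) [36. 35.] 72 z 0.017
scene ring 0.91 tray (np.float64(29.0), np.float64(-191.1)) [38. 38.] 37 z 0.017
scene ring 0.58 tray (np.float64(-172.1), np.float64(19.1)) [ 18. 119.] 3 z 0.007
```

```bash
python3 -m pendant '{"translation":[[0,0.1,2],[0,0,1.7],[0,0,0],[0.8,0,0],[0.8,0,0],[1,0,0],[1,0,0],[1.2,0,0]],"turn":[[0,0,0],[0,0,0],[0,0,0],[0,0,0],[0,0,0],[0,0,0],[0,0,0],[0,0,0]],"fingers":[0.15,0.15,0.15,0.15,0.15,0.15,0.15,0.15]}'
python3 -c "from h import *; st()"
```

```text
clock: 5.52
tool_pos: [0.5119, 0.0165, 0.0079]
eef_rot: [0.0, 0.611, 0.791, 0.0]
wrist_force: [0.9, -2.1, 2.2]
gripper_width: 0.148
grasp_force: 1.3
t 5.525 tray xy (np.float64(-90.7), np.float64(-160.0)) z 7.9 yaw err 0.0001 zax [ 0.001 -0.    -1.   ] F [ 0.9 -2.1  2.2] open 0.14820268151159924
```

```bash
python3 -m pendant '{"translation":[[1.2,0,0.1],[1.5,0,0.1],[1.5,0,0],[1.5,0,0],[1.5,0,0],[1.5,0,0],[1.5,0,0],[1.5,0,0]],"turn":[[0,0,0],[0,0,0],[0,0,0],[0,0,0],[0,0,0],[0,0,0],[0,0,0],[0,0,0]],"fingers":[0.15,0.15,0.15,0.15,0.15,0.15,0.15,0.15]}'
python3 -c "from h import *; st(); coupons()"
```

```text
clock: 6.52
tool_pos: [0.4818, 0.1301, 0.0055]
eef_rot: [-0.0, 0.611, 0.791, -0.0]
wrist_force: [-0.8, -0.7, -1.3]
gripper_width: 0.148
grasp_force: 0.4
t 6.525 tray xy (np.float64(-91.1), np.float64(-42.5)) z 5.5 yaw err -0.0 zax [-0. -0. -1.] F [-0.8 -0.7 -1.3] open 0.148304299771983
top coupon1 0.91 tray (np.float64(93.1), np.float64(-183.5)) [34. 35.] 72 z 0.019
top coupon1 0.47 tray (np.float64(43.2), np.float64(41.6)) [239. 140.] 18 z 0.022
top ring 0.65 tray (np.float64(28.8), np.float64(-190.0)) [38. 36.] -11 z 0.019
top ring 0.31 tray (np.float64(43.0), np.float64(42.3)) [239. 141.] 18 z 0.022
scene coupon1 0.83 tray (np.float64(92.8), np.float64(-183.0)) [37. 34.] 72 z 0.017
scene coupon1 0.76 tray (np.float64(-94.2), np.float64(-10.7)) [37. 34.] -1 z 0.018
scene coupon1 0.72 tray (np.float64(-28.6), np.float64(-163.8)) [35. 32.] 38 z 0.017
scene ring 0.64 tray (np.float64(29.2), np.float64(-190.3)) [40. 38.] 46 z 0.017
```

```bash
python3 -m pendant '{"translation":[[1.5,0,0],[1.5,0,0],[1.4,0,0],[1.2,0,0],[0.9,0,0],[0.5,0,0],[0,0,0],[-1.5,0,0]],"turn":[[0,0,0],[0,0,0],[0,0,0],[0,0,0],[0,0,0],[0,0,0],[0,0,0],[0,0,0]],"fingers":[0.15,0.15,0.15,0.15,0.15,0.15,0.15,0.15]}'
python3 -m pendant '{"translation":[[-1.5,0,-1],[0,0,-4],[0,0,-4],[-5,1,0],[-5,1,0],[-5,1,0],[-5,2,0],[0,0,0]],"turn":[[0,0,0],[0,0,0],[0,0,0],[0,0,0],[0,0,0],[0,0,0],[0,0,0],[0,0,0]],"fingers":[0.15,0.15,0.15,0.15,0.15,0.15,0.15,0.15]}'
python3 -c "from h import *; st(); coupons()"
```

```text
clock: 7.82
tool_pos: [0.4684, 0.1822, 0.0056]
eef_rot: [-0.0, 0.611, 0.792, 0.0]
wrist_force: [0.2, 0.3, -0.2]
gripper_width: 0.15
grasp_force: 0.0
clock: 8.82
tool_pos: [0.5729, -0.0173, 0.0964]
eef_rot: [0.001, 0.613, 0.79, 0.001]
wrist_force: [-1.0, -0.4, -0.3]
gripper_width: 0.148
grasp_force: 0.0
t 8.825 tray xy (np.float64(-40.1), np.float64(-208.1)) z 96.4 yaw err -0.0046 zax [ 0.002 -0.001 -1.   ] F [-1.  -0.4 -0.3] open 0.14780476611805676
top coupon1 0.68 tray (np.float64(-94.2), np.float64(56.1)) [34. 35.] 0 z 0.019
scene coupon1 0.76 tray (np.float64(93.5), np.float64(-182.3)) [35. 34.] 71 z 0.017
scene coupon1 0.6 tray (np.float64(-29.2), np.float64(-163.6)) [36. 34.] 39 z 0.018
scene ring 0.69 tray (np.float64(29.0), np.float64(-190.2)) [39. 37.] 37 z 0.017
```

```bash
python3 -m pendant '{"translation":[[-0.8,1.1,0],[0,0,3],[0,0,3],[0,0,2],[0,0,1],[0,0,0],[1,0,0],[1,0,0]],"turn":[[0,0,0],[0,0,0],[0,0,0],[0,0,0],[0,0,0],[0,0,0],[0,0,0],[0,0,0]],"fingers":[0.15,0.15,0.15,0.15,0.15,0.15,0.15,0.15]}'
python3 -m pendant '{"translation":[[0.8,0,0],[0.8,0,0],[0.8,0,0],[1,0,0],[1,0,0],[1,0,0],[1.2,0,0],[1.2,0,0]],"turn":[[0,0,0],[0,0,0],[0,0,0],[0,0,0],[0,0,0],[0,0,0],[0,0,0],[0,0,0]],"fingers":[0.15,0.15,0.15,0.15,0.15,0.15,0.15,0.15]}'
python3 -c "from h import *; st(); coupons()"
```

```text
clock: 10.12
tool_pos: [0.5789, 0.0019, 0.0064]
eef_rot: [0.0, 0.611, 0.791, 0.0]
wrist_force: [0.1, -0.3, 0.2]
gripper_width: 0.151
grasp_force: 0.3
clock: 11.12
tool_pos: [0.5587, 0.0775, 0.0056]
eef_rot: [-0.0, 0.611, 0.791, -0.0]
wrist_force: [-0.4, -2.0, 2.5]
gripper_width: 0.15
grasp_force: 1.4
t 11.125 tray xy (np.float64(-30.1), np.float64(-112.8)) z 5.6 yaw err 0.0 zax [-0. -0. -1.] F [-0.4 -2.   2.5] open 0.15024877195761746
top coupon1 0.4 tray (np.float64(186.0), np.float64(-149.1)) [47. 45.] 44 z 0.049
top ring 0.55 tray (np.float64(-11.3), np.float64(-188.1)) [119.  29.] -10 z 0.02
scene coupon1 0.89 tray (np.float64(92.4), np.float64(-182.2)) [36. 36.] 71 z 0.017
scene coupon1 0.86 tray (np.float64(-95.2), np.float64(56.9)) [39. 34.] 2 z 0.018
scene coupon1 0.84 tray (np.float64(-27.2), np.float64(-82.6)) [38. 33.] 32 z 0.017
scene ring 0.91 tray (np.float64(29.8), np.float64(-190.7)) [40. 38.] 37 z 0.017
```

```bash
python3 -m pendant '{"translation":[[1.4,0,0],[1.4,0,0],[1.4,0,0],[1.4,0,0],[1.4,0,0],[1.4,0,0],[1.4,0,0],[1.4,0,0]],"turn":[[0,0,0],[0,0,0],[0,0,0],[0,0,0],[0,0,0],[0,0,0],[0,0,0],[0,0,0]],"fingers":[0.15,0.15,0.15,0.15,0.15,0.15,0.15,0.15]}'
python3 -m pendant '{"translation":[[1.2,0,0],[0.9,0,0],[0.5,0,0],[0,0,0],[-1.5,0,0],[-1.5,0,-1],[0,0,-4],[0,0,-4]],"turn":[[0,0,0],[0,0,0],[0,0,0],[0,0,0],[0,0,0],[0,0,0],[0,0,0],[0,0,0]],"fingers":[0.15,0.15,0.15,0.15,0.15,0.15,0.15,0.15]}'
python3 -m pendant '{"translation":[[-4,2,0],[-5,2,0],[-5,2,0],[-5,3,0],[-4,3.3,0],[0,0,0]],"turn":[[0,0,0],[0,0,0],[0,0,0],[0,0,0],[0,0,0],[0,0,0]],"fingers":[0.15,0.15,0.15,0.15,0.15,0.15]}'
python3 -c "from h import *; st(); coupons()"
```

```text
clock: 12.42
tool_pos: [0.5304, 0.186, 0.0056]
eef_rot: [-0.0, 0.611, 0.791, -0.0]
wrist_force: [-0.1, -0.6, -1.4]
gripper_width: 0.147
grasp_force: 0.3
clock: 13.42
tool_pos: [0.5318, 0.1795, 0.097]
eef_rot: [-0.0, 0.612, 0.791, -0.0]
wrist_force: [0.3, 0.7, -0.2]
gripper_width: 0.149
grasp_force: 0.0
clock: 14.18
tool_pos: [0.7111, -0.0146, 0.0962]
eef_rot: [0.001, 0.613, 0.79, 0.001]
wrist_force: [0.3, 0.4, -1.2]
gripper_width: 0.15
grasp_force: 0.0
t 14.175 tray xy (np.float64(94.2), np.float64(-240.3)) z 96.2 yaw err -0.004 zax [ 0.002 -0.001 -1.   ] F [ 0.3  0.4 -1.2] open 0.15046563005263677
scene coupon1 0.96 tray (np.float64(-94.0), np.float64(57.0)) [38. 34.] 1 z 0.018
scene coupon1 0.81 tray (np.float64(92.9), np.float64(-182.1)) [34. 36.] 73 z 0.017
scene coupon1 0.7 tray (np.float64(-27.4), np.float64(54.9)) [37. 35.] 32 z 0.018
scene ring 0.72 tray (np.float64(29.4), np.float64(-190.9)) [40. 38.] 35 z 0.017
```

```bash
python3 -m pendant '{"translation":[[0,-0.1,3],[0,0,3],[0,0,2],[0,0,1.1],[0,0,0],[1.2,0,0],[1,0,0],[0.8,0,0]],"turn":[[0,0,0],[0,0,0],[0,0,0],[0,0,0],[0,0,0],[0,0,0],[0,0,0],[0,0,0]],"fingers":[0.15,0.15,0.15,0.15,0.15,0.15,0.15,0.15]}'
python3 -m pendant '{"translation":[[0.8,0,0],[0.8,0,0],[1,0,0],[1.2,0,0],[1.4,0,0],[1.4,0,0],[1.4,0,0],[1.4,0,0]],"turn":[[0,0,0],[0,0,0],[0,0,0],[0,0,0],[0,0,0],[0,0,0],[0,0,0],[0,0,0]],"fingers":[0.15,0.15,0.15,0.15,0.15,0.15,0.15,0.15]}'
python3 -c "from h import *; st(); coupons()"
```

```text
clock: 15.48
tool_pos: [0.7005, 0.0194, 0.0054]
eef_rot: [0.001, 0.611, 0.791, 0.0]
wrist_force: [1.0, -1.3, 0.0]
gripper_width: 0.147
grasp_force: 0.5
clock: 16.48
tool_pos: [0.6761, 0.1104, 0.0046]
eef_rot: [-0.0, 0.611, 0.791, -0.0]
wrist_force: [0.6, -2.3, 2.0]
gripper_width: 0.15
grasp_force: 1.0
t 16.475 tray xy (np.float64(91.9), np.float64(-110.5)) z 4.6 yaw err 0.0001 zax [-0. -0. -1.] F [ 0.6 -2.3  2. ] open 0.1502460241016746
top ring 0.78 tray (np.float64(27.2), np.float64(-192.5)) [37. 38.] -10 z 0.019
scene coupon1 0.89 tray (np.float64(-27.0), np.float64(54.8)) [37. 34.] 32 z 0.018
scene coupon1 0.81 tray (np.float64(86.6), np.float64(-79.5)) [37. 36.] -1 z 0.018
scene coupon1 0.6 tray (np.float64(-94.6), np.float64(56.6)) [37. 34.] 0 z 0.018
scene coupon1 0.6 tray (np.float64(205.0), np.float64(-138.2)) [94. 47.] 29 z 0.047
```

```bash
python3 -m pendant '{"translation":[[1.4,0,0],[1.4,0,0],[1.4,0,0],[1.4,0,0],[1.4,0,0],[1.4,0,0],[1.4,0,0],[1.3,0,0]],"turn":[[0,0,0],[0,0,0],[0,0,0],[0,0,0],[0,0,0],[0,0,0],[0,0,0],[0,0,0]],"fingers":[0.15,0.15,0.15,0.15,0.15,0.15,0.15,0.15]}'
python3 -m pendant '{"translation":[[1.2,0,0],[0.9,0,0],[0.5,0,0],[0,0,0],[-1.5,0,0],[-1.5,0,-1],[0,0,-4],[0,0,-4]],"turn":[[0,0,0],[0,0,0],[0,0,0],[0,0,0],[0,0,0],[0,0,0],[0,0,0],[0,0,0]],"fingers":[0.15,0.15,0.15,0.15,0.15,0.15,0.15,0.15]}'
python3 -m pendant '{"translation":[[0,0,-4],[0,0,-4],[-2,-4,-2],[-2,-5,0],[-2,-5,0],[-2,-5,0],[0,0,0],[0,0,0]],"turn":[[0,0,0],[0,0,0],[0,0,0],[0,0,0],[0,0,0],[0,0,0],[0,0,0],[0,0,0]],"fingers":[0.15,0.15,0.15,0.15,0.15,0.15,0.15,0.15]}'
python3 - <<'E'
from h import *
st(); coupons()
p=env.read_camera("scene"); cv2.imwrite("pics/scene1.png",p["pixels"])
E
```

```text
clock: 17.77
tool_pos: [0.6482, 0.2178, 0.0046]
eef_rot: [0.0, 0.611, 0.791, -0.0]
wrist_force: [0.4, -0.2, -0.6]
gripper_width: 0.148
grasp_force: 0.3
clock: 18.77
tool_pos: [0.6497, 0.2111, 0.096]
eef_rot: [-0.0, 0.612, 0.791, -0.0]
wrist_force: [-0.4, 0.5, 0.2]
gripper_width: 0.151
grasp_force: 0.0
clock: 19.77
tool_pos: [0.4869, 0.0871, 0.1956]
eef_rot: [0.001, 0.612, 0.791, 0.001]
wrist_force: [-0.3, 0.4, 0.8]
gripper_width: 0.149
grasp_force: 0.0
t 19.775 tray xy (np.float64(-97.1), np.float64(-85.4)) z 195.6 yaw err -0.0014 zax [ 0.002  0.    -1.   ] F [-0.3  0.4  0.8] open 0.14921513577355752
top coupon1 0.87 tray (np.float64(-93.9), np.float64(56.1)) [34. 35.] 0 z 0.02
top ring 0.77 tray (np.float64(28.5), np.float64(-192.1)) [39. 39.] 64 z 0.019
scene coupon1 0.91 tray (np.float64(-93.7), np.float64(56.6)) [37. 35.] 1 z 0.018
scene coupon1 0.86 tray (np.float64(86.7), np.float64(55.6)) [36. 34.] 1 z 0.018
scene coupon1 0.73 tray (np.float64(-26.5), np.float64(54.7)) [36. 34.] 33 z 0.018
scene ring 0.95 tray (np.float64(30.9), np.float64(-189.7)) [38. 35.] 38 z 0.017
scene ring 0.65 tray (np.float64(-0.6), np.float64(62.9)) [292. 124.] 0 z 0.022
```

View pics/scene1.png

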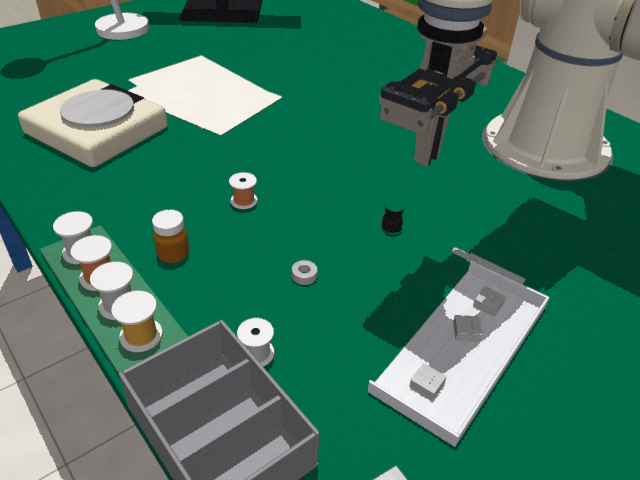

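The picture shows all three coupons flat inside the tray, at about (490,300), (468,327) and (430,380). The ring (304,272), loupe (393,218), spools, jar and tweezers are where they were, and the arm is clear of everything.

```bash
python3 -c "from station import env; print(env.job_done())"
```

```text
the job is handed in; nothing more can be done
None
```

All three coupons lie flat and fully inside the tray, swept in along the mat; the ring and everything else is where it was, and the job was handed in at about 20 s on the robot's clock, with no verdict returned.

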